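# Find the loose-capped dye jar

## Task

One of the three square dye jars in the wooden rack has a loose cap; the other two have dried tight. Test-twist the caps anticlockwise, without wrenching a jar crooked in the rack, to find the loose one and open it about a quarter turn while its jar is still in the rack. Then carry that jar by its square body, not by the loosened cap, and set it down gently, upright, in the empty half of the green tray, leaving the two tight jars standing in the rack and everything else where it is.

Things in the scene. Friction and masses are not known exactly. Their poses are not given: they have to be found in the camera images.
- jar_1_mid (a point): Centre of the square body of the white dye jar with the red label band, half-way up the body (46 mm above its underside). Body 54 x 54 mm, 92 mm tall, rounded edges; x and y are square to its faces, z up. With cap the jar is 118 mm tall and 0.3 kg. Stands in one pocket of the rack. The three jars weigh the same and differ only in band colour, which says nothing about the cap.
- cap_1_mid (a point): Centre of the round ribbed black screw cap on jar 1 (red band): 44 mm diameter, 26 mm tall, its underside lies on the flat top of the jar body (59 mm above the jar centre is the cap's centre), turning about the jar's upright axis. Turns with the cap; its x axis lies along the white pointer line on top.
- cap_1 (a joint): Turn of that cap on jar 1, rad: 0 at the start, growing as it is turned anticlockwise seen from above (opening), at most 2.2. It does not rise as it turns. A loose cap turns with 0.04 N m and stays where it is left; a tight one gives about 0.15 rad (under 0.3) of play and then turns no further: the fingers slip round it. A grip of about 30 N is plenty; a very hard squeeze and long wrench on a tight cap can lever its jar crooked in the pocket.
- jar_2_mid (a point): Centre of the square body of the white dye jar with the brown label band, half-way up the body (46 mm above its underside). Body 54 x 54 mm, 92 mm tall, rounded edges; x and y are square to its faces, z up. With cap the jar is 118 mm tall and 0.3 kg. Stands in one pocket of the rack. The three jars weigh the same and differ only in band colour, which says nothing about the cap.
- cap_2_mid (a point): Centre of the round ribbed black screw cap on jar 2 (brown band): 44 mm diameter, 26 mm tall, its underside lies on the flat top of the jar body (59 mm above the jar centre is the cap's centre), turning about the jar's upright axis. Turns with the cap; its x axis lies along the white pointer line on top.
- cap_2 (a joint): Turn of that cap on jar 2, rad: 0 at the start, growing as it is turned anticlockwise seen from above (opening), at most 2.2. It does not rise as it turns. A loose cap turns with 0.04 N m and stays where it is left; a tight one gives about 0.15 rad (under 0.3) of play and then turns no further: the fingers slip round it. A grip of about 30 N is plenty; a very hard squeeze and long wrench on a tight cap can lever its jar crooked in the pocket.
- jar_3_mid (a point): Centre of the square body of the white dye jar with the blue label band, half-way up the body (46 mm above its underside). Body 54 x 54 mm, 92 mm tall, rounded edges; x and y are square to its faces, z up. With cap the jar is 118 mm tall and 0.3 kg. Stands in one pocket of the rack. The three jars weigh the same and differ only in band colour, which says nothing about the cap.
- cap_3_mid (a point): Centre of the round ribbed black screw cap on jar 3 (blue band): 44 mm diameter, 26 mm tall, its underside lies on the flat top of the jar body (59 mm above the jar centre is the cap's centre), turning about the jar's upright axis. Turns with the cap; its x axis lies along the white pointer line on top.
- cap_3 (a joint): Turn of that cap on jar 3, rad: 0 at the start, growing as it is turned anticlockwise seen from above (opening), at most 2.2. It does not rise as it turns. A loose cap turns with 0.04 N m and stays where it is left; a tight one gives about 0.15 rad (under 0.3) of play and then turns no further: the fingers slip round it. A grip of about 30 N is plenty; a very hard squeeze and long wrench on a tight cap can lever its jar crooked in the pocket.
- rack_mid (a point): Middle of the top face of the fixed wooden jar rack: 90 mm (its x) by 292 mm (its y), 38 mm tall. Three square pockets 58 mm wide stand 105 mm apart along its y axis (at -105, 0 and +105 mm), with a floor 8 mm above the table, so a jar stands 30 mm deep, cannot turn in it, and its body rises 62 mm above the rack.
- tray_free (a point): Middle of the inner floor of the empty half of the fixed green tray. Its x and y are the tray's. The tray is 150 mm (x) by 220 mm (y), walls 6 mm thick and 28 mm tall, with a dividing wall across the middle; this half is the -y one, 138 by 101 mm inside, floor 6 mm above the table. The other half (+y) holds a brush.
- hammer_grip (a point): Grip of a hammer, 260 mm long, lying on the table towards the far side; a bystander, to be left alone.
- spool_mid (a point): Centre of an upright wooden thread spool, 64 mm diameter, 80 mm tall, beyond the rack and tray; a bystander, to be left alone.
- tin_mid (a point): Centre of an upright yellow-labelled tin, 72 mm diameter, 100 mm tall, near the robot on its right; a bystander, to be left alone.
- mug_in (a point): Inner floor of a blue mug, 76 mm wide, 90 mm tall, near the robot on its left; a bystander, to be left alone.
- brush_grip (a point): Grip of the 120 mm brush lying in the tray's other half; a bystander, to be left alone.
- mallet_head (a point): Centre of the head of a rubber mallet (70 mm diameter head, 90 mm long) lying on the far right; a bystander, to be left alone.

How it is judged:
By the outcome, as a careful person would: the job done as asked, in the order asked, and still so for the second after the job is handed in, with the robot touching nothing.
It also fails if it takes over 61 s, if anything falls off the work surface, if the arm or the gripper's body presses on something with over 40 N, if the wrist force passes 120 N, or if a joint passes its speed limit or range.

## Robot

A 7-joint arm with a two-finger parallel gripper is mounted at the origin on the work surface. World frame = base frame: x ahead of the robot, y to its left, z up, the work surface at z = 0. Lengths are in m, angles in rad, forces in N, time in s.
With the tool pointing down it reaches from about 0.35 to 0.9 m from the base axis. Payload 8.1 kg.
Tool frame: the origin (TCP) lies midway between the tips of the shut fingers; the grasp point (between the pads) lies arm.tcp_to_grasp behind it (arm.tcp_to_grasp is the distance from the TCP to the grasp point, in m); z points along the fingers, y is the line along which they close (so a half turn about z gives the same grasp; the last joint's range is limited). The gripper opens to 92 mm and grips with 3 to 60 N. Pads are 19 mm wide; open, the fingers measure 130 mm over their backs; the gripper's body (75 mm by 190 mm) begins 47 mm behind the grasp point.
Start: joints at [-1.291, 0.434, 0.025, 1.573, -0.012, 1.134, -0.075], TCP at [0.233, 0.58, 0.227] pointing down, gripper open.
Joint ranges: [-2.62, 2.62], [-0.44, 2.09], [-1.27, 1.32], [0.08, 2.57], [-1.32, 4.46], [0.12, 2], [-2.74, 2.74]. Speed limits (rad/s): [2.22, 2.22, 3.01, 3.01, 3.14, 3.14, 3.14].

## Interface

Orientations are given as a rotation vector (axis times angle).
In Python, from cell import observe, get_image, arm gives the robot as it stands. The module is installed in compiled form; this text tells all that it offers.
- The arm moves only by the tool drive_tool, never from a script. Its argument "steps" is a list of rows, each a list of 5 numbers: the closure, from 0 (fully open) to 1 (shut), then the shift along the world's x, y, z in mm, then the turn about the world's z in rad. In form: [[hand, x, y, z, roll], ...]. A call has 1 to 20 rows; each row shifts and turns the commanded pose from where the row before left it; what a row does not reach is not made up. A row lasts 1/12 s, in which the tool goes at most 41.7 mm and 7.16 degrees, less where a joint would pass 70% of its speed; a pose out of reach is approached as far as the arm can. A call with a gripper value outside its range is refused whole. The fingers move at their own pace and stop on an object; "grip_force" is the grip in N (left out, the last holds). Time passes only in rows, so rows that do not move let the fingers close. It gives the time, the measured TCP pose, the force, the opening and the grip force at its end, in the units of the state.
- observe(): the state, without advancing time (a new reading comes with each control period).
- get_image(name): name is "scene" or "top" or "wrist"; returns a dict with "image" (420x560x3 uint8, red, green, blue), "vfov" (degrees; the focal length in pixels is half the picture's height over the tangent of half this angle, whatever the lens; pixels are square), "cx", "cy" (the principal point, pixels), "k1" (the pictures are not rectified: a ray, as slopes to the right and down, at radius r is drawn at 1 + k1 r^2 times it, then the intrinsics apply), "xyz" and "attitude" of the camera in the world. Camera axes: x right, y down, z forward; pixel columns grow to the right and rows downward; lengths in m; the calibration is good to about 2 mm. A picture is of the moment at which its call begins. There is no depth.
- arm.sign_off(): hands the job in; it is judged then, once.
The state is a dict: "clock": time; "joints": joint angles; "dq": joint speeds; "joint_efforts": joint torques, N m; "position": TCP position; "ee_rot": TCP orientation; "force": force on the tool from outside, world axes, zero at the start; "ft_torque": the same for the moment, N m; "width": opening from 0.0 (shut) to 1.0 (fully open); "gripper_force": force on a finger pad.
Only numpy, scipy, OpenCV 4.12 (cv2) and the standard library are available. Lean on these libraries where they do the work, as an engineer would, in place of code of your own. Each camera call takes 0.05 s, during which the arm holds its last target. There are 200 camera calls.

## Working session

There is one attempt and no reset: what is moved stays moved. The work goes in short steps, Python scripts to look and compute and a tool call to move; the robot and the scene stay as the last step left them, time stands still between calls to the robot, and variables do not carry over. Pictures are saved under pics/ and viewed, at most 10 in all, crops included, and the job is handed in when it is done.

Besides the shell and the picture viewer there is one more tool, called after "Request:" as name(argument=value, ...) on one line, values as JSON. drive_tool: Moves the arm, as the interface text tells. Its arguments: {"type":"object","properties":{"steps":{"type":"array"},"grip_force":{"type":"number"}},"required":["steps"]}

```bash
mkdir -p pics; cat > h.py <<'E'
import numpy as np, cv2
from scipy.spatial.transform import Rotation as R
from cell import observe,get_image,arm
def cam(n):
    d=get_image(n); 
    return d
def rot(a):
    a=np.array(a,float)
    return a if a.shape==(3,3) else R.from_rotvec(a).as_matrix()
def K(d):
    f=d["image"].shape[0]/2/np.tan(np.radians(d["vfov"])/2)
    return np.array([[f,0,d["cx"]],[0,f,d["cy"]],[0,0,1]])
def ray(d,px,z):
    u=cv2.undistortPoints(np.array(px,float).reshape(-1,1,2),K(d),np.array([d["k1"],0,0,0.]))[:,0]
    v=np.c_[u,np.ones(len(u))]@rot(d["attitude"]).T
    c=np.array(d["xyz"]); return c+v*((z-c[2])/v[:,2])[:,None]
def save(d,n): cv2.imwrite(f"pics/{n}.png",d["image"][:,:,::-1])
E
python3 - <<'E'
from h import *
for n in("top","scene"):
    d=cam(n); save(d,n+"0"); print(n,{k:v for k,v in d.items() if k!="image"})
print(observe(),arm.tcp_to_grasp)
E
```

```text
top {'vfov': 45.96504190331187, 'cx': 272.2135091449439, 'cy': 208.20011310549538, 'k1': -0.08017134483361552, 'xyz': array([ 0.23091895, -0.00279814,  1.59820887]), 'attitude': array([-2.08732819,  2.13584436, -0.22350007])}
scene {'vfov': 44.41582802974678, 'cx': 274.52949723997887, 'cy': 215.77042209148973, 'k1': -0.05997179592819607, 'xyz': array([1.37920274, 0.99493188, 1.15565594]), 'attitude': array([-0.89386915, -2.43972548,  1.15775354])}
{'clock': 0.1, 'joints': array([-1.29061284,  0.43516677,  0.02500667,  1.57399918, -0.01160267,
        1.13400254, -0.07504079]), 'dq': array([-7.27143522e-05, -1.23252596e-03, -1.22270650e-03, -2.23208197e-05,
        1.39945289e-04, -4.43759766e-04,  1.08961094e-03]), 'joint_efforts': array([ 2.54426668e-03, -6.69121027e+01,  9.87582989e-01, -3.15139568e+01,
       -6.06241403e-02,  3.73921415e-02,  3.78538937e-05]), 'position': array([0.2333355 , 0.57931727, 0.22601815]), 'ee_rot': array([-5.97649185e-01, -3.08408624e+00,  2.23771616e-03]), 'force': array([ 0.30645931,  0.23916828, -0.54548882]), 'ft_torque': array([-0.00967498,  0.00231622,  0.02248322]), 'gripper_force': 0.0, 'width': 0.9999056859050036} 0.0188
```

View pics/top0.png

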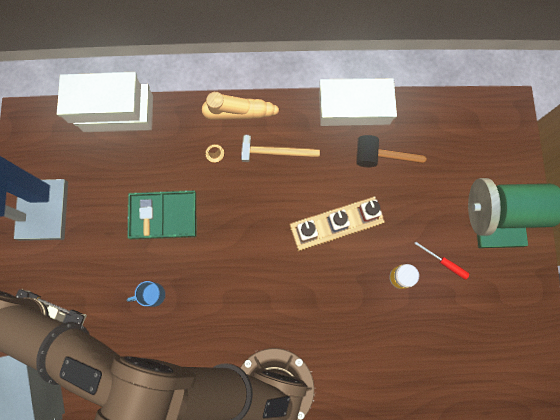

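View pics/scene0.png

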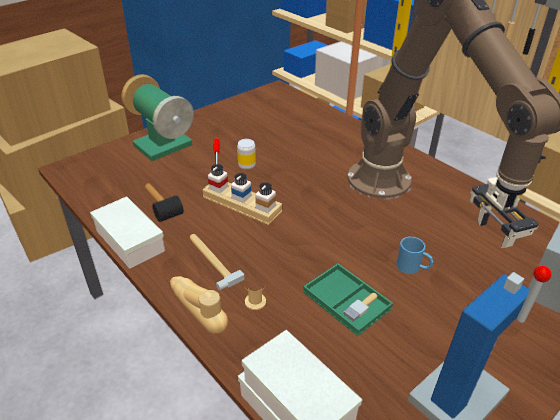

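The top view shows the caps at about (308,231) brown, (340,219) blue and (373,208) red. The empty tray half is at about (180,214), and the brush is in the left half (146,215).

```bash
python3 - <<'E'
from h import *
d=cam("top"); im=d["image"]
crop=cv2.resize(im[180:260,275:405],None,fx=6,fy=6,interpolation=cv2.INTER_CUBIC)
cv2.imwrite("pics/crop1.png",crop[:,:,::-1])
g=im.max(2)
P=[]
for c in [(308,231),(340,219),(373,208)]:
    m=np.zeros_like(g); cv2.circle(m,c,9,1,-1); m&=(g<75).astype(np.uint8)
    ys,xs=np.nonzero(m); p=[(xs.min()+xs.max())/2,(ys.min()+ys.max())/2]; 
    w=ray(d,p,.118)[0]; P.append(w); print(len(xs),p,w)
P=np.array(P); v=P[0]-P[2]; print("len",np.linalg.norm(v),"rack y dir",v/np.linalg.norm(v),"yaw",np.arctan2(-v[0],v[1]))
hsv=cv2.cvtColor(im,cv2.COLOR_RGB2HSV)
m=cv2.inRange(hsv,(50,70,25),(95,255,255)); m[:, :110]=0;m[:,230:]=0;m[:170]=0;m[260:]=0
m=cv2.morphologyEx(m,cv2.MORPH_CLOSE,np.ones((9,9)))
c=max(cv2.findContours(m,0,2)[0],key=cv2.contourArea); b=cv2.boxPoints(cv2.minAreaRect(c)); print(b); w=ray(d,b,.028);print(w,w.mean(0))
for i in range(4): print(np.linalg.norm(w[i]-w[(i+1)%4]), w[i]-w[(i+1)%4])
E
```

```text
8 [np.float64(306.0), np.float64(229.0)] [ 0.47858758 -0.10961778  0.118     ]
9 [np.float64(337.5), np.float64(218.0)] [ 0.5102622 -0.2069291  0.118    ]
11 [np.float64(370.5), np.float64(207.5)] [ 0.5406162  -0.31007556  0.118     ]
len 0.20983534051713573 rack y dir [-0.29560616  0.9553099   0.        ] yaw 0.3000899773579371
[[126.2444  193.11023]
 [193.97603 190.40097]
 [195.78593 235.64859]
 [128.0543  238.35785]]
[[0.6262651  0.46950918 0.028     ]
 [0.62996785 0.24565572 0.028     ]
 [0.48005797 0.23835662 0.028     ]
 [0.47583211 0.45786974 0.028     ]] [0.55303076 0.35284781 0.028     ]
0.22388408114263725 [-0.00370275  0.22385346  0.        ]
0.15008747766750802 [0.14990989 0.0072991  0.        ]
0.21955379626318772 [ 0.00422586 -0.21951312  0.        ]
0.15088260854223534 [-0.15043299 -0.01163944  0.        ]
```

View pics/crop1.png

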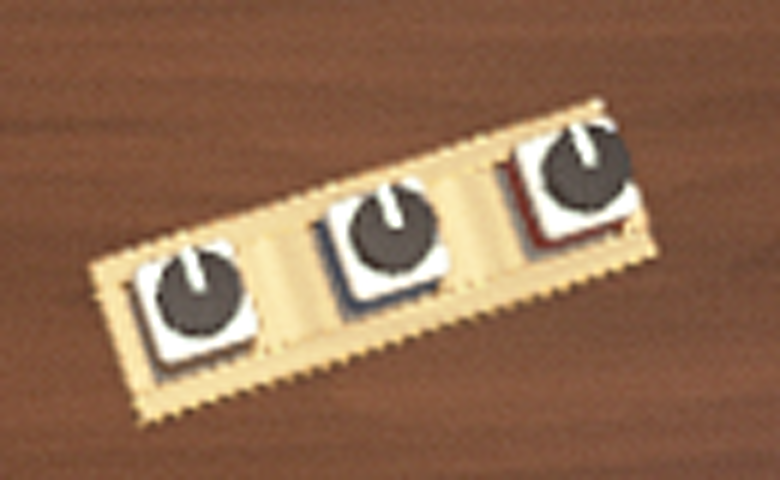

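Request:
drive_tool(steps=[[0, 13, -38, 0, 0], [0, 13, -38, 0, 0], [0, 13, -38, 0, 0], [0, 13, -38, 0, 0], [0, 13, -38, 0, 0], [0, 13, -38, 0, 0], [0, 13, -38, 0, 0], [0, 13, -38, 0, 0], [0, 13, -38, 0, 0], [0, 13, -38, 0, 0], [0, 13, -38, 0, 0], [0, 13, -38, 0, 0], [0, 13, -38, 0, 0], [0, 13, -38, 0, 0], [0, 13, -38, 0, 0], [0, 13, -38, 0, 0], [0, 13, -38, 0, 0], [0, 13, -38, 0, 0], [0, 13, -38, 0, 0], [0, 0, 0, 0, 0]], grip_force=25)

```text
clock: 1.82
position: [0.4815, -0.1505, 0.2272]
ee_rot: [0.61, 3.079, -0.006]
force: [-1.1, -0.2, 0.4]
width: 0.997
gripper_force: 0.0
```

```bash
python3 - <<'E'
from h import *
o=observe(); print(o["position"],o["ee_rot"],o["joints"],o["clock"])
d=cam("wrist"); save(d,"w1"); print(d["xyz"],d["vfov"],d["attitude"],d["cx"],d["cy"],d["k1"])
t=cam("top"); print(ray(t,[(308,228.5),(340.3,218.3),(373,208.2)],.126))
E
```

```text
[ 0.481512   -0.15052167  0.22724092] [ 0.61005799  3.07882706 -0.00635443] [-0.24100793  0.24644048  0.53997497  1.89592223 -0.14203863  1.03434515
  1.53766099] 1.8167
[ 0.41804608 -0.12360749  0.38501947] 64.68261417729033 [2.42171732 1.62253274 0.21207182] 276.13423585250627 204.33609277388658 -0.026596129315707873
[[ 0.47863416 -0.11512871  0.126     ]
 [ 0.50762771 -0.21428696  0.126     ]
 [ 0.53658565 -0.315944    0.126     ]]
```

View pics/w1.png

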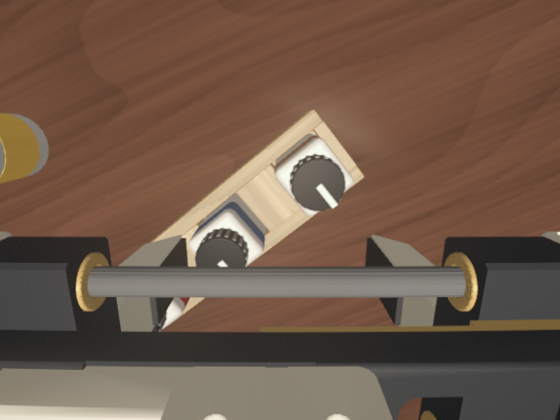

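The wrist view shows the brown cap top at about (318,184) and the blue cap top at about (221,252), partly hidden.

```bash
python3 - <<'E'
from h import *
d=cam("wrist"); print(ray(d,[(318,184),(221,252)],.126))
g=d["image"].max(2); m=np.zeros_like(g); cv2.circle(m,(318,184),32,255,-1); m[g>80]=0
c=max(cv2.findContours(cv2.morphologyEx(m,2,np.ones((3,3))),0,2)[0],key=cv2.contourArea); e=cv2.minEnclosingCircle(c);print(e, ray(d,[e[0]],.120))
E
```

```text
[[ 0.47757466 -0.10655321  0.126     ]
 [ 0.50142326 -0.20205151  0.126     ]]Traceback (most recent call last):
  File "<stdin>", line 4, in <module>
ValueError: max() iterable argument is empty
```

```bash
python3 - <<'E'
from h import *
d=cam("wrist"); im=d["image"]; g=im.max(2); print(g[184,300:350:4])
cir=cv2.HoughCircles(cv2.medianBlur(g,3)[130:240,270:370],cv2.HOUGH_GRADIENT,1,20,param1=100,param2=15,minRadius=20,maxRadius=35)
print(cir); p=cir[0,0,:2]+[270,130]; print(ray(d,[p],.126))
t=cam("top"); s=cam("scene"); save(t,"t1")
S=cv2.resize(s["image"][155:225,195:295],None,fx=7,fy=7,interpolation=2); T=cv2.resize(t["image"][180:260,275:405],None,fx=6,fy=6,interpolation=2)
cv2.imwrite("pics/c2.png",cv2.resize(S,(700,490))[:,:,::-1])
E
```

```text
[111 109 107 108 104 103 102 100  97 242 235 206 214]
[[[36.5 59.5 28.9]
  [49.5 38.5 26.6]]]
[[ 0.4780471  -0.11477852  0.126     ]]
```

View pics/c2.png

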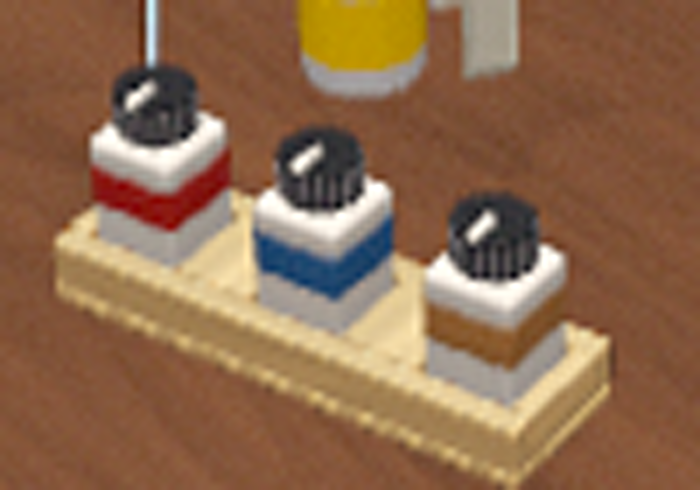

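The scene crop shows the cap tops at about (496,220) brown, (320,155) blue and (155,92) red, in 7x crop pixels.

```bash
python3 - <<'E'
from h import *
s=cam("scene"); print(ray(s,np.array([(496,220),(320,155),(155,92)])/7+[195,155],.126))
d=cam("wrist"); print(rot(d["attitude"])[:,2])
g=d["image"].max(2); m=np.zeros_like(g); cv2.circle(m,(318,184),36,255,-1); m[g>125]=0
m=cv2.morphologyEx(m,cv2.MORPH_OPEN,np.ones((5,5))); c=max(cv2.findContours(m,0,2)[0],key=cv2.contourArea); print(cv2.boundingRect(c),cv2.minEnclosingCircle(c))
# crude check: where the top-view estimate would appear in wrist
for P in [(.4786,-.1151,.126),(.478,-.1066,.126)]:
    A=rot(d["attitude"]).T; print(cv2.projectPoints(np.array([P]),cv2.Rodrigues(A)[0],-A@d["xyz"],K(d),np.array([d["k1"],0,0,0.]))[0].ravel())
E
```

```text
[[ 0.48326388 -0.10717978  0.126     ]
 [ 0.51516894 -0.20638321  0.126     ]
 [ 0.54545171 -0.30560411  0.126     ]]
[ 0.23825993 -0.09269238 -0.96676798]
(283, 163, 70, 55) ((317.5, 186.5), 35.531776428222656)
[304.31535715 190.67469008]
[314.04720574 186.12024442]
```

Request:
drive_tool(steps=[[0, -1, 22, -20, 0], [0, -1, 22, -30, 0], [0, 0, 0, -35, 0], [0, 0, 0, -25, 0], [0, 0, 0, -13, 0], [0, 0, 0, 0, 0], [0, 0, 0, 0, 0]], grip_force=15)

```text
clock: 2.8
position: [0.4782, -0.0977, 0.1037]
ee_rot: [-0.596, -3.083, 0.0]
force: [-0.7, -0.8, 0.1]
width: 1.003
gripper_force: 0.0
```

```bash
python3 - <<'E'
from h import *
o=observe(); print(o["position"],o["force"],o["ft_torque"])
w=cam("wrist")["image"]; s=cam("scene")["image"][120:260,150:330]; s=cv2.resize(s,(540,420))
cv2.imwrite("pics/b1.png",np.hstack([cv2.resize(w[100:],(400,300)),cv2.resize(s,(386,300))])[:,:,::-1])
E
```

```text
[ 0.47816986 -0.09773297  0.10371639] [-0.6875314  -0.78370871  0.05361017] [-0.02622622 -0.02174671  0.00099477]
```

View pics/b1.png

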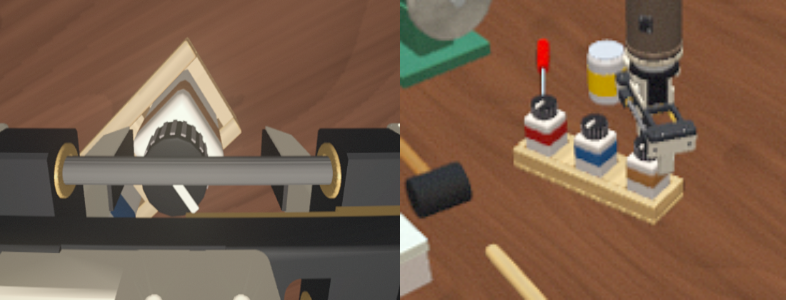

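The brown cap sits left of the midpoint between the fingers, with its top at about (249,294) in full-image pixels. I'll convert that to a correction.

```bash
python3 - <<'E'
from h import *
d=cam("wrist"); print(ray(d,[(249,294),(249,285),(260,294)],.126), observe()["position"])
print(rot(d["attitude"]))
E
```

```text
[[ 0.48466395 -0.1133414   0.126     ]
 [ 0.48042567 -0.11153055  0.126     ]
 [ 0.48655442 -0.10863537  0.126     ]] [ 0.47943041 -0.09820625  0.10501293]
[[ 0.37246026  0.89649057  0.23995418]
 [ 0.92804509 -0.36045673 -0.09382564]
 [ 0.0023793   0.25763462 -0.96623948]]
```

Request:
drive_tool(steps=[[0, 1, -13, 0, 0], [0, 0, 0, 0, 0], [0, 0, 0, 0, 0], [1, 0, 0, 0, 0], [1, 0, 0, 0, 0], [1, 0, 0, 0, 0], [1, 0, 0, 0, 0], [1, 0, 0, 0, 0], [1, 0, 0, 0, 0]])

```text
clock: 3.7
position: [0.4795, -0.1111, 0.1037]
ee_rot: [-0.597, -3.084, -0.0]
force: [-0.2, -0.5, 0.4]
width: 0.613
gripper_force: 0.0
```

```bash
python3 - <<'E'
from h import *
o=observe(); print(o)
E
```

```text
{'clock': 3.7, 'joints': array([-0.22951156,  0.39185755,  0.45514763,  2.06310885, -0.25191218,
        0.73915414,  1.57138829]), 'dq': array([ 0.00098177,  0.00051085,  0.00076026,  0.00127841,  0.00102616,
       -0.00174803, -0.00068276]), 'joint_efforts': array([-4.24057175e-02, -5.05262375e+01,  5.65385431e+00, -2.25946856e+01,
        3.44231771e-02,  8.59659165e-02, -3.67155430e-03]), 'position': array([ 0.47945587, -0.11108207,  0.1036996 ]), 'ee_rot': array([-5.97411187e-01, -3.08413758e+00, -4.99534660e-05]), 'force': array([-0.22178951, -0.48996809,  0.35518559]), 'ft_torque': array([ 0.01720871,  0.00562405, -0.02918048]), 'gripper_force': 0.0, 'width': 0.6129572987424436}
```

Request:
drive_tool(steps=[[1, 0, 0, 0, 0], [1, 0, 0, 0, 0], [1, 0, 0, 0, 0], [1, 0, 0, 0, 0], [1, 0, 0, 0, 0]])

```text
clock: 4.12
position: [0.4794, -0.1113, 0.1037]
ee_rot: [-0.598, -3.084, 0.0]
force: [0.3, -1.2, 0.2]
width: 0.477
gripper_force: 15.0
```

Request:
drive_tool(steps=[[1, 0, 0, 0, 0.12], [1, 0, 0, 0, 0.12], [1, 0, 0, 0, 0.12], [1, 0, 0, 0, 0.12], [1, 0, 0, 0, 0]])

```text
clock: 4.53
position: [0.4787, -0.1126, 0.1037]
ee_rot: [0.161, -3.137, 0.001]
force: [-2.1, -4.2, 0.5]
width: 0.475
gripper_force: 15.0
```

```bash
python3 - <<'E'
from h import *
o=observe(); print(o["force"],o["ft_torque"],o["width"])
w=cam("wrist")["image"]; s=cam("scene")["image"][120:260,150:330]
cv2.imwrite("pics/b2.png",np.hstack([cv2.resize(w[100:],(400,300)),cv2.resize(s,(386,300))])[:,:,::-1])
E
```

```text
[-2.12607468 -4.20173364  0.54828862] [-1.01107497  0.39081938 -0.15140456] 0.4752039616130702
```

View pics/b2.png

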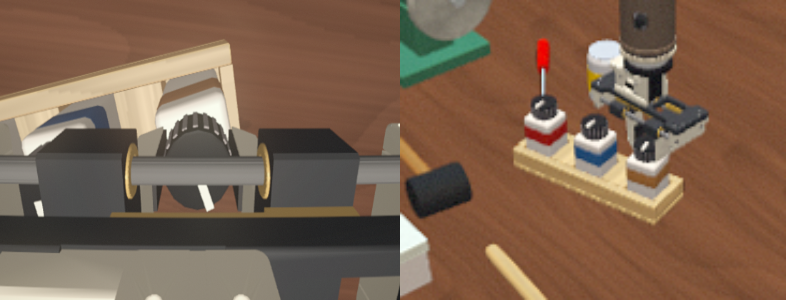

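The pointer turned about 0.3 rad in the gripper's frame and the moment reached about 0.15 N m. The fingers slipped, so brown is tight. Next I'll try blue.

Request:
drive_tool(steps=[[0, 0, 0, 0, 0], [0, 0, 0, 0, 0], [0, 0, 0, 0, 0], [0, 0, 0, 0, 0], [0, 0, 0, 20, -0.12], [0, 0, 0, 20, -0.12], [0, 10, -33, 0, -0.12], [0, 10, -33, 0, -0.12], [0, 11, -34, 0, 0], [0, 0, 0, -20, 0], [0, 0, 0, -20, 0], [0, 0, 0, 0, 0], [0, 0, 0, 0, 0]])

```text
clock: 5.72
position: [0.5098, -0.2105, 0.1031]
ee_rot: [-0.597, -3.082, -0.001]
force: [0.4, 0.3, 0.4]
width: 0.999
gripper_force: 0.0
```

```bash
python3 - <<'E'
from h import *
o=observe(); print(o["force"],o["width"],o["position"])
w=cam("wrist")["image"]; s=cam("scene")["image"][120:260,150:330]
cv2.imwrite("pics/b3.png",np.hstack([cv2.resize(w[100:],(400,300)),cv2.resize(s,(386,300))])[:,:,::-1])
E
```

```text
[0.44213513 0.27728313 0.39940892] 0.9985579896912139 [ 0.50982287 -0.21050598  0.10312184]
```

View pics/b3.png

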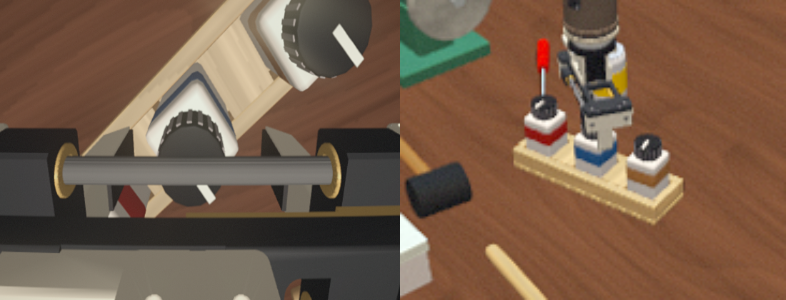

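The blue cap is at about x=191 against a finger midpoint of about 198, so it is roughly 4 mm off-centre. I'll shift, grip and twist.

Request:
drive_tool(steps=[[1, -1, -3, 0, 0], [1, 0, 0, 0, 0], [1, 0, 0, 0, 0], [1, 0, 0, 0, 0], [1, 0, 0, 0, 0], [1, 0, 0, 0, 0], [1, 0, 0, 0, 0], [1, 0, 0, 0, 0], [1, 0, 0, 0, 0], [1, 0, 0, 0, 0], [1, 0, 0, 0, 0]])

```text
clock: 6.73
position: [0.5094, -0.2144, 0.1037]
ee_rot: [-0.598, -3.084, 0.0]
force: [-0.5, -0.2, -0.1]
width: 0.473
gripper_force: 15.0
```

Request:
drive_tool(steps=[[1, 0, 0, 0, 0.12], [1, 0, 0, 0, 0.12], [1, 0, 0, 0, 0.12], [1, 0, 0, 0, 0.12], [1, 0, 0, 0, 0]])

```text
clock: 7.15
position: [0.5092, -0.2147, 0.1037]
ee_rot: [0.16, -3.138, -0.0]
force: [-0.5, -1.4, 0.4]
width: 0.473
gripper_force: 15.0
```

```bash
python3 - <<'E'
from h import *
o=observe(); print(o["force"],o["ft_torque"],o["width"])
w=cam("wrist")["image"]; s=cam("scene")["image"][120:260,150:330]
cv2.imwrite("pics/b4.png",np.hstack([cv2.resize(w[100:],(400,300)),cv2.resize(s,(386,300))])[:,:,::-1])
E
```

```text
[-0.50790944 -1.38166738  0.38314384] [-0.453099    0.15979265 -0.1089329 ] 0.47302323540098073
```

View pics/b4.png

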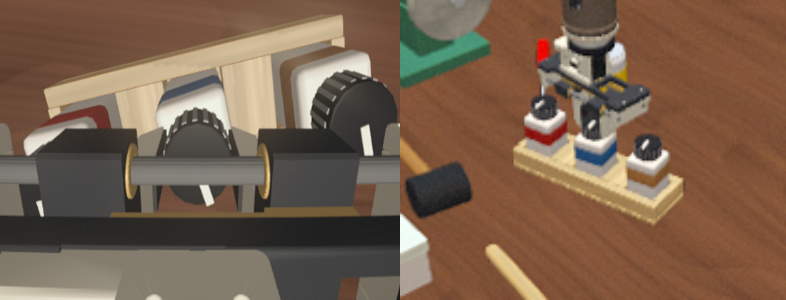

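In the b4 view, the blue pointer is at about (207,193) in picture coordinates. I'll measure its world direction numerically.

```bash
cat >> h.py <<'E'
def pointer(d,im,c,r,z=.126,thr=185):
    g=im.min(2); m=np.zeros_like(g); cv2.circle(m,c,r,255,-1); m[g<thr]=0
    n,l,st,ce=cv2.connectedComponentsWithStats(m)
    out=[]
    for i in range(1,n):
        if st[i,4]<15: continue
        ys,xs=np.nonzero(l==i); w=ray(d,np.c_[xs,ys],z)[:,:2]; q=w-w.mean(0); u=np.linalg.svd(q,full_matrices=0)[2][0]
        out.append((int(st[i,4]),ce[i].round().tolist(),w.mean(0).round(4).tolist(),"len",round(float(np.ptp(q@u)),4),"ang",round(float(np.arctan2(u[1],u[0])%np.pi),2)))
    return out
E
python3 - <<'E'
from h import *
d=cam("wrist")
print("blue now",pointer(d,d["image"],(290,306),16)); print("brown now",pointer(d,d["image"],(514,249),18))
a=cv2.imread("pics/w1.png")[:,:,::-1]
d0=dict(d,xyz=np.array([.41804608,-.12360749,.38501947]),attitude=np.array([2.42171732,1.62253274,.21207182]))
print("brown before",pointer(d0,a,(327,196),18)); print("blue before",pointer(d0,a,(224,264),10))
t=cam("top")
E
```

```text
blue now [(236, [290.0, 307.0], [0.5258, -0.2066], 'len', 0.0122, 'ang', 0.54)]
brown now [(388, [514.0, 249.0], [0.4878, -0.1099], 'len', 0.0176, 'ang', 0.48)]
brown before [(177, [326.0, 196.0], [0.4909, -0.1103], 'len', 0.0222, 'ang', 0.29)]
blue before [(34, [222.0, 264.0], [0.5132, -0.2132], 'len', 0.007, 'ang', 0.83)]
```

The brown pointer moved 0.19 rad and the blue about 0.25 rad, against 0.48 rad commanded. Both are tight, so I'll go to red.

Request:
drive_tool(steps=[[0, 0, 0, 0, 0], [0, 0, 0, 0, 0], [0, 0, 0, 0, 0], [0, 0, 0, 0, 0], [0, 0, 0, 20, -0.12], [0, 0, 0, 20, -0.12], [0, 10, -34, 0, -0.12], [0, 10, -34, 0, -0.12], [0, 10, -34, 0, 0], [0, 0, 0, -20, 0], [0, 0, 0, -20, 0], [0, 0, 0, 0, 0], [0, 0, 0, 0, 0]])

```text
clock: 8.43
position: [0.5389, -0.3154, 0.103]
ee_rot: [-0.597, -3.082, -0.001]
force: [-0.9, -0.3, 1.0]
width: 1.001
gripper_force: 0.0
```

Request:
drive_tool(steps=[[1, 0, 0, 0, 0], [1, 0, 0, 0, 0], [1, 0, 0, 0, 0], [1, 0, 0, 0, 0], [1, 0, 0, 0, 0], [1, 0, 0, 0, 0], [1, 0, 0, 0, 0], [1, 0, 0, 0, 0], [1, 0, 0, 0, 0], [1, 0, 0, 0, 0], [1, 0, 0, 0, 0]])

```text
clock: 9.35
position: [0.5396, -0.3161, 0.1038]
ee_rot: [0.597, 3.084, 0.0]
force: [0.5, 0.4, 1.0]
width: 0.476
gripper_force: 15.0
```

```bash
python3 - <<'E'
from h import *
d=cam("wrist"); save(d,"r1"); print(pointer(d,d["image"],(285,306),22)); print(observe()["joints"])
E
```

```text
[(168, [299.0, 304.0], [0.5578, -0.3114], 'len', 0.0102, 'ang', 0.37)]
[ 0.14591334  0.58253014  0.44770555  1.73463636 -0.31051937  0.89504876
  1.91350369]
```

Request:
drive_tool(steps=[[1, 0, 0, 0, 0.12], [1, 0, 0, 0, 0.12], [1, 0, 0, 0, 0.12], [1, 0, 0, 0, 0.12], [1, 0, 0, 0, 0]])

```text
clock: 9.82
position: [0.5393, -0.3166, 0.1037]
ee_rot: [-0.161, 3.137, -0.0]
force: [0.9, -0.1, 0.1]
width: 0.476
gripper_force: 15.0
```

```bash
python3 - <<'E'
from h import *
o=observe(); print(o["ft_torque"],o["joints"])
d=cam("wrist"); save(d,"r2"); print(pointer(d,d["image"],(290,306),22))
E
```

```text
[-0.15810788 -0.21921092 -0.01516783] [ 0.23318957  0.5656593   0.31500188  1.7269642  -0.2165691   0.88297716
  2.31348455]
[(194, [300.0, 304.0], [0.5533, -0.304], 'len', 0.0108, 'ang', 0.92)]
```

Red is loose: its pointer followed the gripper at low torque. Joint 7 is near its limit, so I'll regrip rotated back and finish the quarter turn.

Request:
drive_tool(steps=[[0, 0, 0, 0, 0], [0, 0, 0, 0, 0], [0, 0, 0, 0, 0], [0, 0, 0, 0, 0], [0, 0, 0, 0, 0], [0, 0, 0, 0, 0], [0, 0, 0, 0, -0.12], [0, 0, 0, 0, -0.12], [0, 0, 0, 0, -0.12], [0, 0, 0, 0, -0.12], [0, 0, 0, 0, -0.12], [0, 0, 0, 0, -0.12], [0, 0, 0, 0, -0.12], [0, 0, 0, 0, -0.12], [0, 0, 0, 0, -0.12], [0, 0, 0, 0, -0.12], [0, 0, 0, 0, -0.12], [0, 0, 0, 0, 0], [0, 0, 0, 0, 0]])

```text
clock: 11.45
position: [0.5395, -0.316, 0.1036]
ee_rot: [-1.798, -2.576, 0.001]
force: [0.1, 1.2, 0.5]
width: 0.998
gripper_force: 0.0
```

Request:
drive_tool(steps=[[1, 0, 0, 0, 0], [1, 0, 0, 0, 0], [1, 0, 0, 0, 0], [1, 0, 0, 0, 0], [1, 0, 0, 0, 0], [1, 0, 0, 0, 0], [1, 0, 0, 0, 0], [1, 0, 0, 0, 0], [1, 0, 0, 0, 0], [1, 0, 0, 0, 0], [1, 0, 0, 0, 0]])

```text
clock: 12.37
position: [0.5396, -0.3162, 0.1038]
ee_rot: [1.803, 2.572, 0.0]
force: [0.3, 0.5, -0.2]
width: 0.48
gripper_force: 15.0
```

```bash
python3 - <<'E'
from h import *
o=observe(); print(o["joints"],o["force"],o["ft_torque"])
E
```

```text
[ 0.00477086  0.63158249  0.67772069  1.746827   -0.47850115  0.93442731
  1.22794865] [ 0.27135717  0.46179256 -0.21920351] [-0.02362467 -0.15127621 -0.00295279]
```

Request:
drive_tool(steps=[[1, 0, 0, 0, 0.12], [1, 0, 0, 0, 0.12], [1, 0, 0, 0, 0.12], [1, 0, 0, 0, 0.12], [1, 0, 0, 0, 0.12], [1, 0, 0, 0, 0.12], [1, 0, 0, 0, 0.12], [1, 0, 0, 0, 0.12], [1, 0, 0, 0, 0.12], [1, 0, 0, 0, 0], [1, 0, 0, 0, 0]])

```text
clock: 13.28
position: [0.5394, -0.3165, 0.1038]
ee_rot: [0.23, 3.133, 0.0]
force: [0.7, -0.8, -0.5]
width: 0.472
gripper_force: 15.0
```

```bash
python3 - <<'E'
from h import *
o=observe(); print(o["joints"],o["force"],o["ft_torque"])
E
```

```text
[ 0.18976186  0.57306989  0.38103951  1.73088322 -0.26318587  0.8879986
  2.10678947] [ 0.72056745 -0.8474038  -0.50789144] [-0.15269297 -0.12944841  0.03711336]
```

Request:
drive_tool(steps=[[0, 0, 0, 0, 0], [0, 0, 0, 0, 0], [0, 0, 0, 0, 0], [0, 0, 0, 0, 0], [0, 0, 0, 0, 0], [0, 0, 0, 0, 0], [0, 0, 0, 0, -0.12], [0, 0, 0, 0, -0.12], [0, 0, 0, 0, -0.12], [0, 0, 0, 0, -0.12], [0, 0, 0, 0, -0.12], [0, 0, 0, 0, -0.12], [0, 0, 0, 0, -0.12], [0, 0, 0, 0, -0.12], [0, 0, 0, 0, -0.12], [0, 0, 0, 0, -0.06], [0, 0, 0, -12, 0], [0, 0, 0, -12, 0], [0, 0, 0, -11, 0], [0, 0, 0, 0, 0]])

```text
clock: 14.95
position: [0.5379, -0.315, 0.0655]
ee_rot: [-1.875, -2.515, 0.001]
force: [0.1, 0.3, -0.1]
width: 1.001
gripper_force: 0.0
```

```bash
python3 - <<'E'
from h import *
o=observe(); print(o["joints"],o["force"],o["ft_torque"],o["position"])
d=cam("wrist"); save(d,"r3")
s=cam("scene")["image"][120:260,150:330]
cv2.imwrite("pics/b5.png",np.hstack([cv2.resize(d["image"],(400,300)),cv2.resize(s,(386,300))])[:,:,::-1])
E
```

```text
[ 0.01828491  0.67999591  0.65838634  1.77640382 -0.52585475  0.87307998
  1.20806643] [ 0.14790494  0.34091573 -0.11629298] [-0.04926816  0.08512196 -0.02485121] [ 0.53792213 -0.31497113  0.06553527]
```

Request:
drive_tool(steps=[[1, 0, 0, 0, 0], [1, 0, 0, 0, 0], [1, 0, 0, 0, 0], [1, 0, 0, 0, 0], [1, 0, 0, 0, 0], [1, 0, 0, 0, 0], [1, 0, 0, 0, 0], [1, 0, 0, 0, 0], [1, 0, 0, 0, 0], [1, 0, 0, 0, 0]], grip_force=25)

```text
clock: 15.88
position: [0.5397, -0.3163, 0.0689]
ee_rot: [1.879, 2.517, 0.0]
force: [1.1, 0.1, 1.3]
width: 0.592
gripper_force: 24.7
```

The jar is held by its body, with the opening at 54 mm. Lifting now.

Request:
drive_tool(steps=[[1, 0, 0, 5, 0], [1, 0, 0, 10, 0], [1, 0, 0, 15, 0], [1, 0, 0, 20, 0], [1, 0, 0, 20, 0], [1, 0, 0, 20, 0], [1, 0, 0, 20, 0], [1, 0, 0, 20, 0], [1, 0, 0, 20, 0], [1, 0, 0, 0, 0]])

```text
clock: 16.72
position: [0.5404, -0.3179, 0.2233]
ee_rot: [1.877, 2.512, 0.001]
force: [0.4, -0.2, -1.8]
width: 0.594
gripper_force: 24.7
```

```bash
python3 - <<'E'
from h import *
o=observe(); print(o["joints"],o["force"],o["width"])
t=cam("top"); im=t["image"]; g=im[:,:,1].astype(int)
print(g[200,155:200],g[230,155:200]) 
print(ray(t,[(162,214),(193.5,214),(180,192),(180,237)],.028))
E
```

```text
[-0.05897022  0.51633722  0.77726264  1.6213072  -0.3883518   1.15888531
  1.09630662] [ 0.35945866 -0.17649008 -1.77173317] 0.5937466594794034
[142 141 144 139 145 144 145  95 100 140 142 143 137 141 140 139 138 141
 142 137 140 141 140 141 141 136 139 137 142 137 143 139 142 141 143 135
 140 138 141 157  61  77  81  81  76] [141 140 141 139 140 141 143  81 118 140 142 139 140 142 135 136 139 138
 138 137 140 136 135 137 132 139 134 136 136 134 136 132 137 137 138 137
 134 131 137 132  59  82  80  78  74]
[[0.55349742 0.34918073 0.028     ]
 [0.55116495 0.24639116 0.028     ]
 [0.62567872 0.29156124 0.028     ]
 [0.4767608  0.28924611 0.028     ]]
```

Request:
drive_tool(steps=[[1, 0, 12, 0, 0], [1, 0, 24, 0, 0], [1, 1, 34, 0, -0.02], [1, 1, 34, 0, -0.02], [1, 1, 34, 0, -0.02], [1, 1, 34, 0, -0.02], [1, 1, 34, 0, -0.02], [1, 1, 34, 0, -0.02], [1, 1, 34, 0, -0.02], [1, 1, 34, 0, -0.02], [1, 1, 34, 0, -0.02], [1, 1, 34, 0, -0.02], [1, 1, 34, 0, -0.02], [1, 1, 34, 0, -0.02], [1, 0, 34, 0, -0.02], [1, 0, 34, 0, 0], [1, 0, 34, 0, 0], [1, 0, 34, 0, 0], [1, 0, 24, 0, 0], [1, 0, 10, 0, 0]])

```text
clock: 18.43
position: [0.5488, 0.3034, 0.2165]
ee_rot: [-2.182, -2.257, 0.003]
force: [-0.4, 1.2, -3.0]
width: 0.591
gripper_force: 24.7
```

Request:
drive_tool(steps=[[1, 0, 0, 0, 0], [1, 0, 0, 0, 0], [1, 0, 0, 0, 0]])

```text
clock: 18.68
position: [0.5512, 0.2958, 0.2183]
ee_rot: [2.192, 2.25, -0.002]
force: [0.0, -1.1, -2.5]
width: 0.594
gripper_force: 24.7
```

```bash
python3 - <<'E'
from h import *
o=observe(); print(o["joints"],o["force"],o["ft_torque"],o["width"])
t=cam("top")["image"]; s=cam("scene")["image"]
cv2.imwrite("pics/p1.png",np.hstack([cv2.resize(t[140:280,100:280],(386,300)),cv2.resize(s[180:350,250:430],(400,300))])[:,:,::-1])
E
```

```text
[-1.10520395  0.53502397  0.81863288  1.62661953 -0.41604839  1.16482203
 -0.16266063] [ 0.03067291 -1.12457061 -2.48964295] [-0.15406782  0.06943602 -0.00811894] 0.5944415093193633
```

Request:
drive_tool(steps=[[1, 0, 1, -15, 0], [1, 0, 0, -25, 0], [1, 0, 0, -30, 0], [1, 0, 0, -25, 0], [1, 0, 0, -20, 0], [1, 0, 0, -15, 0], [1, 0, 0, -10, 0], [1, 0, 0, -4, 0], [1, 0, 0, 0, 0], [1, 0, 0, 0, 0], [1, 0, 0, 0, 0], [1, 0, 0, 0, 0]])

```text
clock: 19.78
position: [0.5521, 0.299, 0.0758]
ee_rot: [2.19, 2.252, 0.003]
force: [-0.3, 0.1, -3.8]
width: 0.594
gripper_force: 24.7
```

Request:
drive_tool(steps=[[1, 0, 0, -1.5, 0], [1, 0, 0, -1.5, 0], [1, 0, 0, 0, 0], [1, 0, 0, 0, 0]])

```text
clock: 20.12
position: [0.5514, 0.2988, 0.0717]
ee_rot: [-2.19, -2.252, 0.0]
force: [0.2, 0.3, -2.9]
width: 0.593
gripper_force: 24.7
```

Request:
drive_tool(steps=[[1, 0, 0, -1.5, 0], [1, 0, 0, -1.5, 0], [1, 0, 0, -1, 0], [1, 0, 0, 0, 0], [1, 0, 0, 0, 0], [1, 0, 0, 0, 0]])

```text
clock: 20.62
position: [0.5515, 0.2987, 0.0677]
ee_rot: [2.19, 2.252, -0.0]
force: [0.9, -0.2, -3.1]
width: 0.591
gripper_force: 24.7
```

Request:
drive_tool(steps=[[1, 0, 0, -0.5, 0], [1, 0, 0, -0.5, 0], [1, 0, 0, -0.3, 0], [1, 0, 0, 0, 0], [1, 0, 0, 0, 0], [1, 0, 0, 0, 0]])

```text
clock: 21.12
position: [0.5516, 0.2988, 0.0668]
ee_rot: [2.19, 2.252, 0.001]
force: [-2.6, 0.0, 4.4]
width: 0.588
gripper_force: 24.7
```

Contact with the tray floor is gentle, at about 4 N. I'll release, retreat upward and take the last look.

Request:
drive_tool(steps=[[0.5, 0, 0, 0, 0], [0.2, 0, 0, 0, 0], [0, 0, 0, 0, 0], [0, 0, 0, 0, 0], [0, 0, 0, 0, 0], [0, 0, 0, 0, 0], [0, 0, 0, 5, 0], [0, 0, 0, 15, 0], [0, 0, 0, 25, 0], [0, 0, 0, 30, 0], [0, 0, 0, 30, 0], [0, 0, 0, 30, 0], [0, -30, 0, 20, 0], [0, -35, 0, 0, 0], [0, -35, 0, 0, 0], [0, -30, 0, 0, 0], [0, 0, 0, 0, 0], [0, 0, 0, 0, 0]])

```text
clock: 22.62
position: [0.4199, 0.2995, 0.2219]
ee_rot: [-2.186, -2.254, -0.001]
force: [0.3, 0.6, -0.2]
width: 0.998
gripper_force: 0.0
```

```bash
python3 - <<'E'
from h import *
t=cam("top")["image"]; s=cam("scene")["image"]
cv2.imwrite("pics/f1.png",np.hstack([cv2.resize(t[150:270,110:410],(375,300)),cv2.resize(s[130:350,180:420],(420,300))])[:,:,::-1])
print(observe()["position"],observe()["clock"])
E
```

```text
[0.42225764 0.29895824 0.22203106] 22.7167
```

View pics/f1.png

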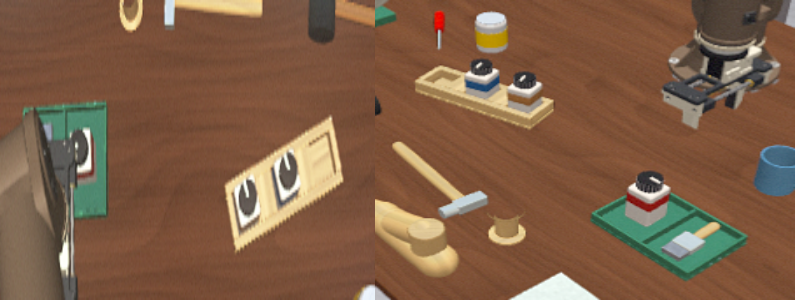

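The red jar stands upright in the empty tray half at about (648,200), and blue and brown stand straight in the rack at about (482,80) and (524,92). Nothing else has moved.

```bash
python3 -c "
from cell import arm
print(arm.sign_off())"
```

```text
the job is handed in; nothing more can be done
None
```

The red-band jar had the loose cap: I opened it about 1.56 rad (a quarter turn) in the rack, then carried it by its body and set it upright in the empty half of the tray. The brown and blue jars are tight and still in the rack, and I handed the job in at about 23 s.

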